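Stand up a fallen measuring cylinder in its tote and put the tote back

ROBOT

A 6-joint arm with a two-finger parallel gripper is mounted at the origin on the work surface. World frame = base frame: x ahead of the robot, y to its left, z up, the work surface at z = 0. Lengths are in m, angles in rad, forces in N, time in s.
With the tool pointing down it reaches from about 0.375 to 0.975 m from the base axis. Payload 3.8 kg.
Tool frame: the origin (TCP) lies on the mounting face of the last link; the fingertips stand 166 mm ahead of it and the grasp point (between the pads) lies 147 mm ahead of it; y points along the fingers, x is the direction in which the jaws open and shut, and the axes are right-handed (so a half turn about y gives the same grasp; the last joint's range is limited). The gripper opens to 88 mm and grips with 3 to 60 N. Pads are 18 mm wide; open, the fingers measure 123 mm over their backs; the gripper's body (75 mm by 187 mm) begins 45 mm behind the grasp point.
Start: joints at [-1.324, 0.264, 1.604, -0, 1.274, -0.037], TCP at [0.189, -0.648, 0.405] pointing down, gripper open.
Joint ranges: [-2.63, 2.63], [-0.94, 2.18], [0.31, 2.57], [-1.31, 4.45], [0, 2.66], [-2.55, 2.55]. Speed limits (rad/s): [2.57, 2.57, 3.14, 3.14, 3.14, 3.14].

INTERFACE

Orientations are given as a 3x3 rotation matrix whose columns are the frame's x, y, z axes.
In Python, from rig import env, grab_frame, boxes_of, silhouettes gives the robot as it stands. The module is installed in compiled form; this text tells all that it offers.
- The arm moves only by the tool carry_out, never from a script. Its argument "rows" is one flat list of numbers, 4 for each row, row after row: the shift along the tool's x, y, z in cm, then the turn about the tool's y in rad. In form: [x, y, z, twist, x, y, z, twist, ...]. A call has 1 to 12 rows; each row is the pose to reach, as a shift and turn from the pose commanded when the call began, along the tool's axes at that moment; what a row does not reach only later rows make up. A row lasts 1/10 s, in which the tool goes at most 50 mm and 8.59 degrees, less where a joint would pass 70% of its speed; a pose out of reach is approached as far as the arm can. A call with a gripper value outside its range is refused whole. "jaw" is the opening, from 0 (shut) to 1 (fully open), set as the call begins (left out, the last holds). The fingers move at their own pace and stop on an object; "force" is the grip in N (left out, the last holds). Time passes only in rows, so rows that repeat a pose let the fingers close. It gives the time, the measured TCP pose, the force and the opening at its end, in the units of the state.
- env.observe(): the state, without advancing time (a new reading comes with each control period).
- grab_frame(name): name is "side" or "top" or "wrist"; returns a dict with "image" (420x560x3 uint8, red, green, blue), "K" (3x3 intrinsics, pixels), "position" and "orientation" of the camera in the world. Camera axes: x right, y down, z forward; pixel columns grow to the right and rows downward; lengths in m; the calibration is good to about 2 mm. A picture is of the moment at which its call begins. There is no depth.
- env.close_job(): hands the job in, once; it reports no verdict.
Trained networks look in a picture, given as the dict that the camera call returned (one of the last four; its "shot" number tells which), for a name from the list of things; names that differ only in an ending like _2 or _b are one class to them, and where a whole thing is asked for, a point or a joint stands for the part that bears it (a point fixed in the world has none). Each returns a list of dicts, best first, with "conf" (0 to 1); they miss things now and then, are a little off and sometimes report something else, mostly with a low value. They report only what shows in the picture. A call takes as long as a camera call. They do not tell look-alikes from the thing itself.
- boxes_of(picture, label): "location" ([column, row] in pixels, amid what is visible of it).
- silhouettes(picture, label): "region" (420x560 bool, what is visible of it) and "location" ([column, row] in pixels, amid what is visible of it).
The state is a dict: "time_s": time; "joint_positions": joint angles; "joint_vel": joint speeds; "tau": joint torques, N m; "eef_pos": TCP position; "eef_rot": TCP orientation; "ft_force": force on the tool from outside, world axes, zero at the start; "moment": the same for the moment, N m; "grip_width": finger opening in m.
Only numpy, scipy, OpenCV 4.12 (cv2) and the standard library are available. Lean on these libraries where they do the work, as an engineer would, in place of code of your own. Each camera call takes 0.05 s, during which the arm holds its last target. There are 200 camera calls.

TASK

The tall measuring cylinder has fallen over in the grey tote and leans out over the wall on the ledge side. Tip it upright inside the tote, without lifting it out, so that it stands on its foot on the bottom; then slide the tote back across the bench until its far side is square and flush against the front of the raised wooden-topped ledge along the back of the bench. The cylinder and the two other containers must be left standing in the tote, the tote must not be tipped, and nothing else on the bench is to be disturbed.

Things in the scene. Friction and masses are not known exactly. Their poses are not given: they have to be found in the camera images.
- cylinder_mid (a point): Centre (half-way up, on the axis) of the milky plastic measuring cylinder: 250 mm tall, tube 32 mm in diameter, hexagonal foot 66 mm across flats, 8 mm thick; 80 g. z runs along the tube from foot to mouth. At the start it leans 49 degrees from upright: foot on the floor by the near wall, tube on the top of the far wall, about 80 mm of it beyond. The foot must come forward as it rises.
- tote: Deep grey plastic tote, a plain straight-sided open box, loose on the bench: outside 170 mm along its x, 280 mm along its y, 125 mm high; walls and floor 4 mm thick. About 0.65 kg, 0.9 kg with contents; friction on the bench about 0.6. Origin at the centre of its underside, z up; its x axis points to its far side, the one towards the ledge.
- tote_near_left (a point): Corner of the tote, outside, at the near (robot) side and its +y end, 60 mm above its underside.
- tote_near_right (a point): Corner of the tote, outside, at the near side and its -y end, 60 mm up.
- tote_far_left (a point): Corner of the tote, outside, at the far (ledge) side and its +y end, 60 mm up.
- tote_far_right (a point): Corner of the tote, outside, at the far side and its -y end, 60 mm up.
- ledge_front (a point): Point on the flat upright front face of the fixed raised ledge (black front, wooden top) along the back of the bench, 120 mm high, 1.7 m long: the middle of its length, 60 mm up. Its x axis points into the ledge, square to the face; y runs along the face. The ledge may be up to 3 degrees askew.
- reagent_bottle: Amber bottle with a black cap, 44 mm in diameter, 105 mm tall, standing loose in one end of the tote, about 100 mm along y from the tote's middle. Origin under its centre.
- sample_jar: White jar, 48 mm in diameter, 80 mm tall, standing loose in the other end of the tote. Origin under its centre.
- microscope: White student microscope, fixed, 200 x 140 mm base, 330 mm tall, on the bench to the left. Origin under its base.
- slide_box: White box of slides, 85 x 120 x 36 mm, on the bench to the right. Leave alone.
- petri_dish: Shallow pale dish with a lid, 94 mm in diameter, 16 mm high, on the right. Leave alone.
- beaker: Glass beaker, 68 mm in diameter, 85 mm tall, on the right. Leave alone.
- foil_dish: Crimped foil dish, 84 mm in diameter, 16 mm high, on the left near the robot. Leave alone.
- wood_peg: Wooden peg, 75 x 10 x 12 mm, on the right. Leave alone.
There are look-alikes about, which are no part of the job. Several things look just like the reagent_bottle: the one meant starts nearest to the robot's base.

How it is judged:
By the outcome, as a careful person would: the job done as asked, in the order asked, and still so for the second after the job is handed in, with the robot touching nothing.
It also fails if it takes over 61 s, if anything falls off the work surface, if the arm or the gripper's body presses on something with over 40 N, if the wrist force passes 120 N, or if a joint passes its speed limit or range.

## Working session

There is one attempt and no reset: what is moved stays moved. The work goes in short steps, Python scripts to look and compute and a tool call to move; the robot and the scene stay as the last step left them, time stands still between calls to the robot, and variables do not carry over. Pictures are saved under pics/ and viewed, about 8 in all and at most 12, crops included, and the job is handed in when it is done.

Besides the shell and the picture viewer there is one more tool, called after "Call:" as name(argument=value, ...) on one line, values as JSON. carry_out: Moves the arm, as the interface text tells. Its arguments: {"type":"object","properties":{"rows":{"type":"array","items":{"type":"number"}},"jaw":{"type":"number"},"force":{"type":"number"}},"required":["rows"]}

```bash
mkdir -p pics; ls
python3 - <<'E'
from rig import env, grab_frame, boxes_of, silhouettes
import cv2, numpy as np
s=env.observe(); print(s['time_s'],s['eef_pos'],np.round(s['eef_rot'],3).tolist(),s['grip_width'])
ims=[]
for n in ("side","top"):
    f=grab_frame(n); print(n,f['K'].tolist(),np.round(f['position'],3).tolist(),np.round(f['orientation'],3).tolist())
    cv2.imwrite(f'pics/{n}0.png',f['image'][:,:,::-1])
    for l in ["cylinder_mid","tote","tote_near_left","tote_near_right","tote_far_left","tote_far_right","ledge_front","reagent_bottle","sample_jar","microscope"]:
        print(l,[(np.round(b['location']).tolist(),round(b['conf'],2)) for b in boxes_of(f,l)][:5])
E
```

```text
pics
0.0 [ 0.18889864 -0.64768554  0.40338807] [[0.28, -0.001, 0.96], [-0.96, 0.002, 0.28], [-0.002, -1.0, 0.0]] 0.08845891059800126
side [[521.2888299187944, 0.0, 276.6512899922191], [0.0, 521.2888299187944, 207.32073338676054], [0.0, 0.0, 1.0]] [-0.078, 0.928, 1.268] [[-0.812, -0.42, 0.406], [-0.584, 0.586, -0.561], [-0.002, -0.693, -0.721]]
cylinder_mid [([266.0, 198.0], 0.72), ([273.0, 223.0], 0.31)]
tote [([280.0, 226.0], 0.71)]
tote_near_left [([278.0, 225.0], 0.58)]
tote_near_right [([276.0, 227.0], 0.73)]
tote_far_left [([274.0, 225.0], 0.61)]
tote_far_right [([276.0, 219.0], 0.65)]
ledge_front [([139.0, 228.0], 0.68)]
reagent_bottle [([209.0, 258.0], 0.74), ([250.0, 228.0], 0.45)]
sample_jar [([296.0, 204.0], 0.8)]
microscope [([175.0, 326.0], 0.57)]
top [[532.990409471342, 0.0, 281.2359459993628], [0.0, 532.990409471342, 204.6190974904054], [0.0, 0.0, 1.0]] [0.287, -0.014, 1.605] [[0.028, -0.981, 0.192], [-1.0, -0.028, 0.003], [0.003, -0.192, -0.981]]
cylinder_mid [([269.0, 196.0], 0.6)]
tote [([262.0, 211.0], 0.95)]
tote_near_left [([263.0, 210.0], 0.92), ([270.0, 199.0], 0.48), ([103.0, 212.0], 0.22)]
tote_near_right [([263.0, 210.0], 0.75)]
tote_far_left [([265.0, 212.0], 0.84)]
tote_far_right [([264.0, 214.0], 0.87)]
ledge_front [([281.0, 102.0], 0.61)]
reagent_bottle [([196.0, 184.0], 0.79), ([237.0, 206.0], 0.5)]
sample_jar [([306.0, 211.0], 0.54), ([266.0, 214.0], 0.45)]
microscope [([104.0, 212.0], 0.76)]
```

View pictures.

View pics/side0.png

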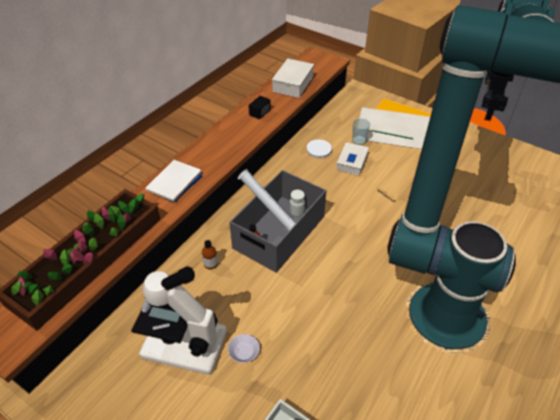

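View pics/top0.png

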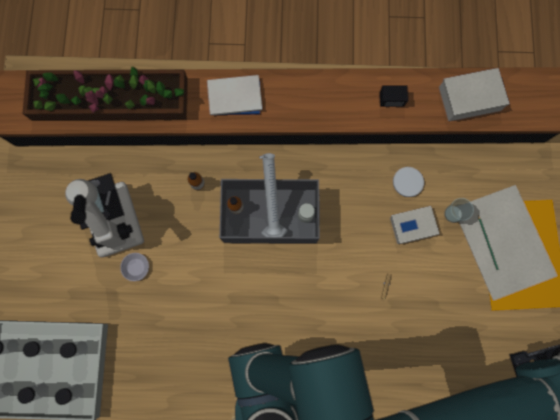

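```bash
cat > h.py <<'E'
from rig import env, grab_frame, boxes_of, silhouettes
import cv2, numpy as np
def ray(f,uv,z):
    K=np.array(f['K']);R=np.array(f['orientation']);p=np.array(f['position'])
    uv=np.atleast_2d(np.array(uv,float)); d=np.c_[uv,np.ones(len(uv))]@np.linalg.inv(K).T@R.T
    return p+d*((z-p[2])/d[:,2])[:,None]
def proj(f,P):
    c=(np.atleast_2d(P)-np.array(f['position']))@np.array(f['orientation']); q=c@np.array(f['K']).T
    return q[:,:2]/q[:,2:]
E
python3 - <<'E'
from h import *
f=grab_frame("top"); im=f['image']
# ledge front-top edge: red -> black transition per column
pts=[]
g=im.astype(float)
for c in range(10,550,6):
    col=g[110:150,c,0]; col=np.convolve(col,[.5,.5],'valid')
    d=np.diff(col); i=np.argmin(d)
    # subpixel
    w=-np.clip(d[max(0,i-2):i+3],None,0); r=110+1+ (np.arange(max(0,i-2),i+3)[:len(w)]*w).sum()/w.sum()
    pts.append((c,r))
pts=np.array(pts); P=ray(f,pts,0.12)
vx,vy,x0,y0=cv2.fitLine(P[:,:2].astype(np.float32),cv2.DIST_HUBER,0,1e-3,1e-3).ravel()
res=(P[:,0]-x0)*vy-(P[:,1]-y0)*vx
print('ledge dir',vx,vy,'skew deg',np.degrees(np.arctan2(vx,vy)),'x at y=0',x0-y0*vx/vy,'res mm',np.abs(res*1000).max().round(1),np.median(np.abs(res))*1000)
m=silhouettes(f,"tote"); 
M=m[0]['region'].astype(np.uint8); print(m[0]['conf'],M.sum())
cnt=np.argwhere(M)[:,::-1]
print('minAreaRect',cv2.minAreaRect(cnt.astype(np.float32)))
for c in [(222,180),(318,180),(318,243),(222,243)]: print(c,ray(f,[c],0.125)[0].round(3))
print('bottle top',ray(f,[(237,203)],0.105)[0].round(3),'decoy',ray(f,[(195,180)],0.105)[0].round(3),'jar',ray(f,[(307,211)],0.08)[0].round(3))
cs=cv2.resize(im[140:260,190:350],None,fx=5,fy=5,interpolation=cv2.INTER_CUBIC)
cv2.imwrite('pics/crop1.png',cs[:,:,::-1])
E
```

```text
ledge dir 0.034940835 -0.9993894 skew deg 177.99762 x at y=0 0.7910671 res mm 66.2 0.591008869700753
0.94 5065
minAreaRect ((269.5, 210.99998474121094), (98.99998474121094, 63.99999237060547), 0.0)
(222, 180) [0.643 0.161 0.125]
(318, 180) [ 0.651 -0.113  0.125]
(318, 243) [ 0.47  -0.116  0.125]
(222, 243) [0.462 0.152 0.125]
bottle top [0.581 0.117 0.105] decoy [0.646 0.241 0.105] jar [ 0.568 -0.086  0.08 ]
```

View pics/crop1.png

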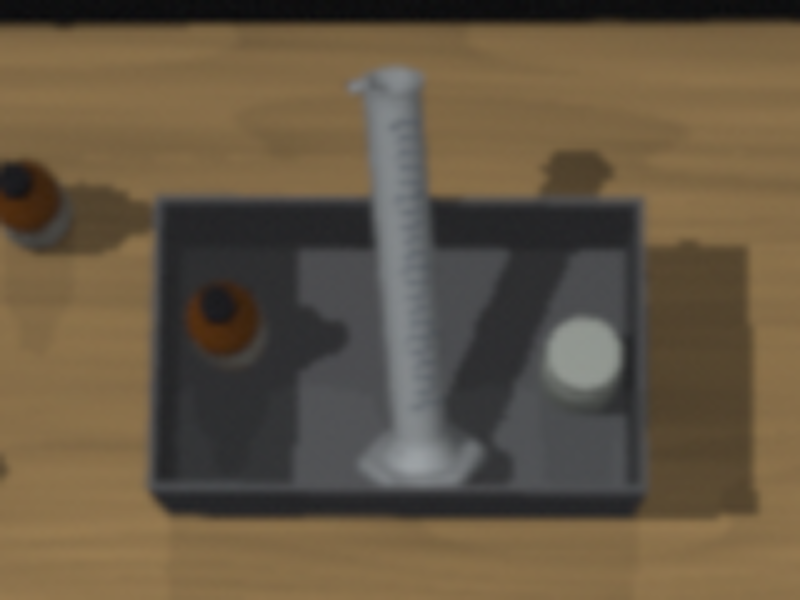

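```bash
cat >> h.py <<'E'
def shift(target_tip, yaw=None):
    """cm shift in tool axes from measured TCP to put the grasp point at target; yaw = angle of tool z"""
    s=env.observe(); R=np.array(s['eef_rot']); d=np.array(target_tip)+[0,0,.147]-np.array(s['eef_pos'])
    a=np.arctan2(R[1,2],R[0,2])
    return np.round(100*(R.T@d),1).tolist(), None if yaw is None else round(a-yaw,3)
E
python3 - <<'E'
from h import *
from scipy.optimize import least_squares
f=grab_frame("top")
C=np.array([(157,198),(642,199),(646,492),(150,490)])/5+[190,140]
P=ray(f,C-0.1,0.125)[:,:2]
L=np.array([(.085,.14),(.085,-.14),(-.085,-.14),(-.085,.14)])
def T(p,L): c,s=np.cos(p[2]),np.sin(p[2]); return L@np.array([[c,s],[-s,c]])+p[:2]
r=least_squares(lambda p:(T(p,L)-P).ravel(),[.56,.02,.03]); p=r.x
print('tote',p.round(4),'deg',np.degrees(p[2]).round(2),'res mm',(r.fun*1000).round(1))
a=p[2]; X=np.array([np.cos(a),np.sin(a)])
th=np.radians(49); xp=-.085+.004+.0433
def axis(s): return xp-.033*np.cos(th)+s*np.sin(th), .004+.033*np.sin(th)+s*np.cos(th)
m=np.array([(393,80)])/5+[190,140]; ft=np.array([(420,462)])/5+[190,140]
for uv,s in ((m,.25),(ft,.008)):
    w=ray(f,uv,axis(s)[1])[0]; d=w[:2]-p[:2]; print('s',s,'predicted tote-x',round(axis(s)[0],3),'seen tote xy',round(d@X,3),round(d@[-X[1],X[0]],3),w.round(3))
E
```

```text
tote [0.564  0.0221 0.0257] deg 1.47 res mm [ 1.   1.4  0.9 -1.6 -0.7 -1.3 -1.2  1.4]
s 0.25 predicted tote-x 0.129 seen tote xy 0.134 0.003 [0.698 0.028 0.193]
s 0.008 predicted tote-x -0.053 seen tote xy -0.055 -0.012 [0.509 0.009 0.034]
```

Call:
carry_out(rows=[-51.3,0,65,0.194,-51.3,0,65,0.194,-51.3,0,65,0.194,-51.3,0,65,0.194,-51.3,0,65,0.194,-51.3,0,65,0.194,-51.3,0,65,0.194,-51.3,0,65,0.194,-51.3,0,65,0.194,-51.3,0,65,0.194,-51.3,0,65,0.194,-51.3,0,65,0.194], jaw=1)

```text
time_s: 2.45
eef_pos: [0.5379, -0.1573, 0.4051]
eef_rot: [[0.09, 0.001, 0.996], [-0.996, -0.0, 0.09], [0.0, -1.0, 0.001]]
ft_force: [1.4, -0.7, 1.0]
grip_width: 0.0879
```

Run:
```python
from h import *
print(shift((.669,.026,.256),.09), env.observe()['ft_force'])
```

```text
([-17.1, 0.2, 14.7], np.float64(-0.0)) [ 1.43634162 -0.68846834  1.01172143]
```

Call:
carry_out(rows=[-17.1,0.2,14.7,0,-17.1,0.2,14.7,0,-17.1,0.2,14.7,0,-17.1,0.2,14.7,0,-17.1,0.2,14.7,0,-17.1,0.2,14.7,0,-17.1,0.2,14.7,0])

```text
time_s: 3.15
eef_pos: [0.6681, 0.0246, 0.4023]
eef_rot: [[0.091, -0.001, 0.996], [-0.996, -0.001, 0.091], [0.0, -1.0, -0.001]]
ft_force: [-0.8, -0.4, 0.3]
grip_width: 0.0884
```

Run:
```python
from h import *
print(shift((.669,.026,.17),.09), env.observe()['ft_force'])
f=grab_frame("wrist"); print(np.round(f['position'],3),np.round(f['orientation'],2).tolist())
s=env.observe(); R=np.array(s['eef_rot']); g=np.array(s['eef_pos'])+.147*R[:,1]
print('grasp',g.round(4),'pix',proj(f,g).round(),'axis pred',proj(f,[[.698,.028,.193],[.669,.026,.170],[.509,.009,.034]]).round().tolist())
cv2.imwrite('pics/w1.png',f['image'][:,:,::-1])
```

```text
([-0.1, 8.5, 0.1], np.float64(0.001)) [-0.83086199 -0.3990759   0.33788171]
[0.748 0.032 0.382] [[0.09, -0.95, -0.31], [-1.0, -0.09, -0.03], [0.0, 0.31, -0.95]]
grasp [0.6676 0.0236 0.2555] pix [[285. 289.]] axis pred [[282.0, 186.0], [281.0, 218.0], [284.0, 301.0]]
```

View pics/w1.png

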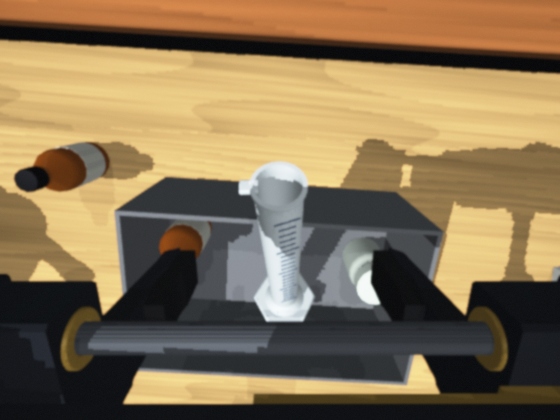

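Call:
carry_out(rows=[-0.2,0,1.1,-1.581,-0.2,0,1.1,-1.581,-0.2,0,1.1,-1.581,-0.2,0,1.1,-1.581,-0.2,0,1.1,-1.581,-0.2,0,1.1,-1.581,-0.2,0,1.1,-1.581,-0.2,0,1.1,-1.581,-0.2,0,1.1,-1.581,-0.2,0,1.1,-1.581,-0.2,0,1.1,-1.581,-0.2,0,1.1,-1.581])

```text
time_s: 4.4
eef_pos: [0.6782, 0.0253, 0.4031]
eef_rot: [[0.995, 0.0, -0.098], [0.098, -0.0, 0.995], [0.0, -1.0, -0.0]]
ft_force: [0.3, -0.2, -0.8]
grip_width: 0.0882
```

Run:
```python
from h import *
s=env.observe(); print(s['joint_positions'].round(2) if hasattr(s['joint_positions'],'round') else s['joint_positions'])
print(shift((.678,.027,.189),.10+np.pi/2))
f=grab_frame("wrist"); print(np.round(f['position'],3))
cv2.imwrite('pics/w2.png',f['image'][:,:,::-1])
print(proj(f,[[.698,.028,.193],[.678,.027,.189],[.509,.009,.034]]).round().tolist())
```

```text
[ 0.    0.27  1.6  -0.    1.27 -0.1 ]
([-0.0, 6.7, 0.2], np.float64(-0.002))
[0.67  0.105 0.383]
[[316.0, 231.0], [284.0, 227.0], [129.0, 175.0]]
```

View pics/w2.png

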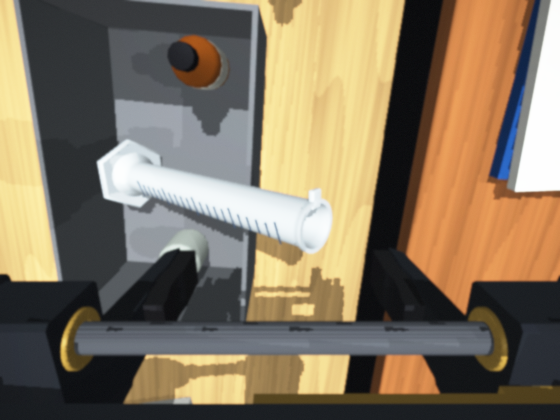

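Call:
carry_out(rows=[0,3,0.3,0,0,5,0.3,0,0,6,0.3,0,0,6.7,0.3,0,0,6.7,0.3,0])

```text
time_s: 4.95
eef_pos: [0.6784, 0.0298, 0.335]
eef_rot: [[0.995, -0.001, -0.099], [0.099, -0.0, 0.995], [-0.001, -1.0, 0.0]]
ft_force: [-0.1, 0.3, 0.9]
grip_width: 0.0882
```

Run:
```python
from h import *
f=grab_frame("side"); a=f['image'][110:290,190:370]
g=grab_frame("wrist")['image']
o=np.hstack([cv2.resize(a,(420,420),interpolation=cv2.INTER_CUBIC),cv2.resize(g,(380,420))]); cv2.imwrite('pics/s2.png',o[:,:,::-1])
# planned path: theta, grasp point in world for +x finger etc.
for th in (49,40,30,20,10,0):
    t=np.radians(th); xn=.483+ (0.05*(49-th)/49)
    c=xn+.033*np.cos(t); lipx=c+.25*np.sin(t)+.016*np.cos(t); lipz=.004+.033*np.sin(t)+.25*np.cos(t)-.016*np.sin(t); topz=lipz+.032*np.sin(t)
    print(th,'lip',round(lipx,3),round(lipz,3),'top',round(topz,3))
```

```text
49 lip 0.704 0.181 top 0.205
40 lip 0.69 0.206 top 0.227
30 lip 0.67 0.229 top 0.245
20 lip 0.644 0.245 top 0.256
10 lip 0.614 0.253 top 0.259
0 lip 0.582 0.254 top 0.254
```

View pics/s2.png

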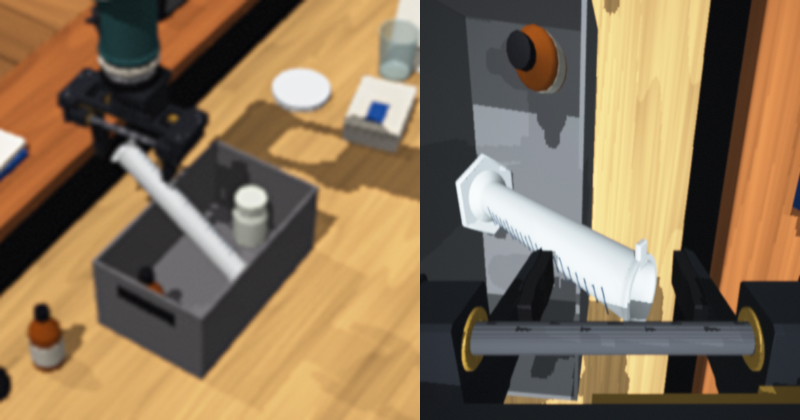

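Call:
carry_out(rows=[0,0,0,0,-0.8,-0.4,0,0,-1.6,-0.7,0,0,-2.4,-1.1,0,0,-2.4,-1.1,0,0], jaw=0.82, force=5)

```text
time_s: 5.55
eef_pos: [0.6547, 0.0277, 0.3494]
eef_rot: [[0.995, 0.005, -0.1], [0.1, -0.0, 0.995], [0.005, -1.0, -0.001]]
ft_force: [3.6, 0.0, 2.1]
grip_width: 0.0722
```

Call:
carry_out(rows=[-0.4,-0.4,0,0,-0.8,-0.8,0,0,-1.2,-1.1,0,0,-1.7,-1.5,0,0,-1.7,-1.5,0,0], jaw=0.75)

```text
time_s: 6.05
eef_pos: [0.6384, 0.026, 0.3644]
eef_rot: [[0.995, 0.005, -0.1], [0.1, 0.0, 0.995], [0.005, -1.0, -0.0]]
ft_force: [0.8, -0.1, 1.1]
grip_width: 0.0661
```

Run:
```python
from h import *
f=grab_frame("side"); a=f['image'][110:290,190:370]
g=grab_frame("wrist")['image']
o=np.hstack([cv2.resize(a,(420,420),interpolation=cv2.INTER_CUBIC),cv2.resize(g,(380,420))]); cv2.imwrite('pics/s3.png',o[:,:,::-1])
```

```text
(no output)
```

View pics/s3.png

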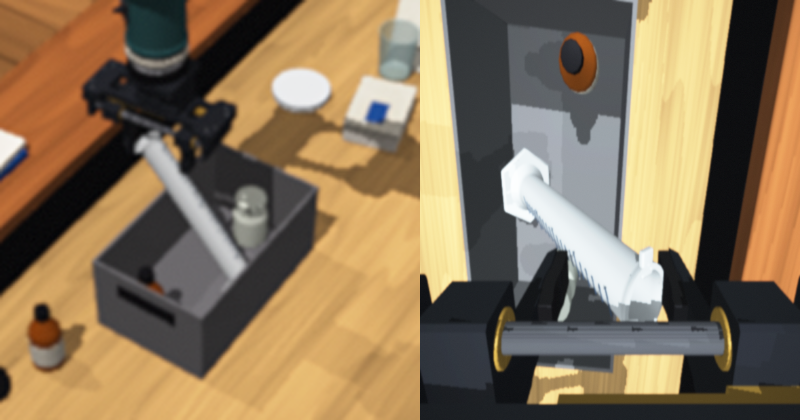

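Call:
carry_out(rows=[-0.5,-0.3,0,0,-1.0,-0.6,0,0,-1.6,-0.9,0,0,-2.1,-1.2,0,0,-2.1,-1.2,0,0], jaw=0.66)

```text
time_s: 6.65
eef_pos: [0.6175, 0.024, 0.3759]
eef_rot: [[0.995, 0.004, -0.1], [0.1, -0.0, 0.995], [0.004, -1.0, -0.0]]
ft_force: [0.2, 1.0, 0.3]
grip_width: 0.0584
```

Call:
carry_out(rows=[-0.5,0,0,0,-1.0,0,0,0,-1.5,0,0,0,-2.0,0,0,0,-2.5,0,0,0,-2.5,0,0,0], jaw=0.57)

```text
time_s: 7.25
eef_pos: [0.5912, 0.0214, 0.3734]
eef_rot: [[0.995, -0.001, -0.1], [0.1, -0.0, 0.995], [-0.001, -1.0, 0.0]]
ft_force: [0.3, -1.3, 0.8]
grip_width: 0.0499
```

Run:
```python
from h import *
f=grab_frame("side"); a=f['image'][110:290,190:370]
g=grab_frame("wrist")['image']
o=np.hstack([cv2.resize(a,(420,420),interpolation=cv2.INTER_CUBIC),cv2.resize(g,(380,420))]); cv2.imwrite('pics/s4.png',o[:,:,::-1])
```

```text
(no output)
```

View pics/s4.png

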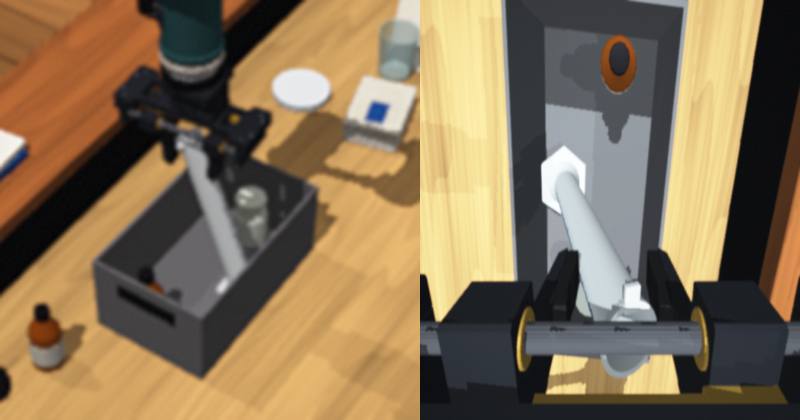

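Call:
carry_out(rows=[-0.5,0,0,0,-1.0,0,0,0,-1.5,0,0,0,-2.0,0,0,0,-2.5,0,0,0,-3.0,0,0,0,-3.5,0,0,0,-3.5,0,0,0], jaw=0.48)

```text
time_s: 8.15
eef_pos: [0.5561, 0.0179, 0.3727]
eef_rot: [[0.995, -0.002, -0.1], [0.1, 0.0, 0.995], [-0.002, -1.0, 0.0]]
ft_force: [-0.1, 0.3, -0.2]
grip_width: 0.0423
```

Call:
carry_out(rows=[0,0,0,0,0,0,0,0,0,0,0,0,0,0,0,0,0,0,0,0,0,0,0,0], jaw=0.3, force=8)

```text
time_s: 8.75
eef_pos: [0.5573, 0.018, 0.3736]
eef_rot: [[0.995, -0.0, -0.1], [0.1, 0.0, 0.995], [-0.0, -1.0, 0.0]]
ft_force: [-0.6, 0.5, -0.6]
grip_width: 0.0315
```

Run:
```python
from h import *
f=grab_frame("side"); a=f['image'][110:290,190:370]
g=grab_frame("wrist")['image']
o=np.hstack([cv2.resize(a,(420,420),interpolation=cv2.INTER_CUBIC),cv2.resize(g,(380,420))]); cv2.imwrite('pics/s5.png',o[:,:,::-1])
```

```text
(no output)
```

View pics/s5.png

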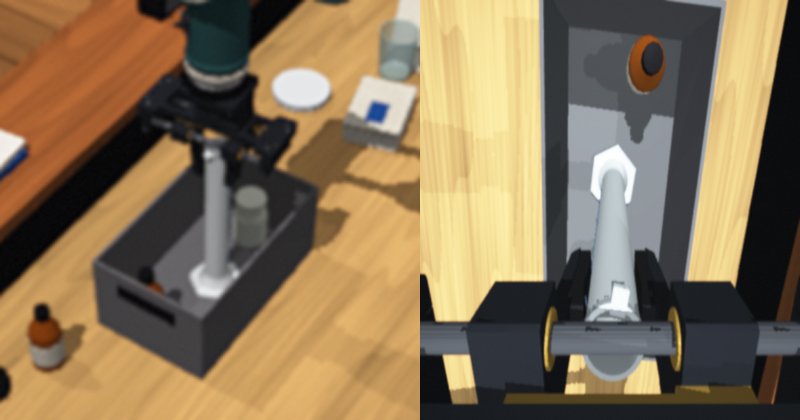

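Run:
```python
from h import *
f=grab_frame("wrist")
print(ray(f,[[283,178]],.012),ray(f,[[282,345]],.254))
s=silhouettes(f,"cylinder_mid"); print([(round(a['conf'],2),a['location']) for a in s])
print(proj(f,[[.557,.018,.254],[.557,.018,.012]]))
f=grab_frame("side"); s=silhouettes(f,"cylinder_mid"); print([(round(a['conf'],2),a['location']) for a in s])
print(proj(f,[[.557,.018,.254],[.557,.018,.006]]))
```

```text
[[0.55653712 0.01629261 0.012     ]] [[0.5573848  0.01034968 0.254     ]]
[(0.88, [281.7, 259.6]), (0.31, [306.5, 116.7]), (0.19, [329.4, 66.8])]
[[283.01420627 327.99782593]
 [283.58651144 176.50120655]]
[(0.72, [281.3, 208.5])]
[[282.7815886  173.51128624]
 [282.27231636 230.45407634]]
```

Call:
carry_out(rows=[0,0,0,0,0,0,0,0,0,0,0,0,0,0,0,0], jaw=0.5)

```text
time_s: 9.45
eef_pos: [0.5573, 0.018, 0.3738]
eef_rot: [[0.995, 0.0, -0.1], [0.1, -0.0, 0.995], [0.0, -1.0, -0.0]]
ft_force: [-0.3, 0.9, 1.0]
grip_width: 0.0439
```

Call:
carry_out(rows=[0,0,0,0,0,0,0,0,0,0,0,0,0,0,0,0,0,0,0,0], jaw=1)

```text
time_s: 9.95
eef_pos: [0.5572, 0.018, 0.3737]
eef_rot: [[0.995, -0.0, -0.1], [0.1, 0.0, 0.995], [-0.0, -1.0, 0.0]]
ft_force: [-0.2, 0.2, -0.3]
grip_width: 0.0819
```

Call:
carry_out(rows=[0,-1,0,0,0,-3,0,0,0,-5,0,0,0,-7,0,0,0,-9,0,0,0,-9,0,0])

```text
time_s: 10.55
eef_pos: [0.558, 0.018, 0.4681]
eef_rot: [[0.995, 0.007, -0.1], [0.1, -0.0, 0.995], [0.007, -1.0, -0.001]]
ft_force: [0.4, 0.6, 0.6]
grip_width: 0.0881
```

Run:
```python
from h import *
f=grab_frame("side"); a=f['image'][110:290,190:370]
g=grab_frame("wrist")['image']
o=np.hstack([cv2.resize(a,(420,420),interpolation=cv2.INTER_CUBIC),cv2.resize(g,(380,420))]); cv2.imwrite('pics/s6.png',o[:,:,::-1])
print(env.observe()['eef_pos'],env.observe()['joint_positions'])
```

```text
[0.55726712 0.01802127 0.4643057 ] [-1.23391995e-02  8.91050530e-03  1.78237891e+00 -2.37935646e-05
  1.34884421e+00 -1.12384799e-01]
```

View pics/s6.png

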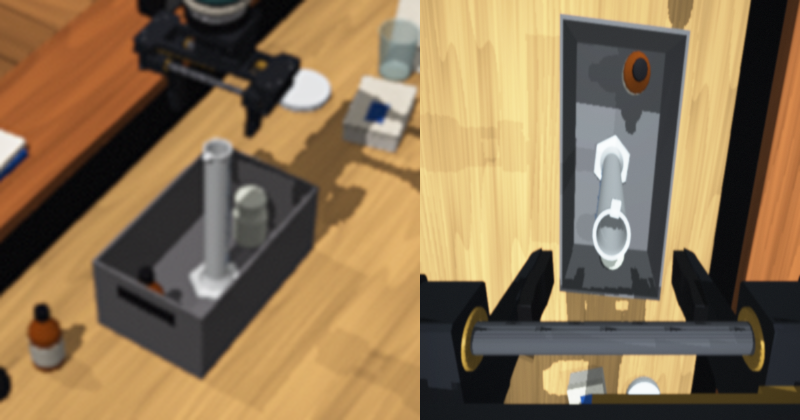

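Call:
carry_out(rows=[-11.6,0,1.3,1.636,-11.6,0,1.3,1.636,-11.6,0,1.3,1.636,-11.6,0,1.3,1.636,-11.6,0,1.3,1.636,-11.6,0,1.3,1.636,-11.6,0,1.3,1.636,-11.6,0,1.3,1.636,-11.6,0,1.3,1.636,-11.6,0,1.3,1.636,-11.6,0,1.3,1.636,-11.6,0,1.3,1.636])

```text
time_s: 11.85
eef_pos: [0.4401, 0.0193, 0.4621]
eef_rot: [[0.034, -0.003, 0.999], [-0.999, 0.0, 0.034], [-0.0, -1.0, -0.003]]
ft_force: [-0.3, -0.0, 0.2]
grip_width: 0.0882
```

Run:
```python
from h import *
print(env.observe()['eef_pos'], shift((.440,.019,.089),.035))
f=grab_frame("top"); im=f['image']; g=im.astype(float)
pts=[]
for c in range(10,550,4):
    d=np.diff(g[115:150,c,0]); i=np.argmin(d)
    w=-np.clip(d[max(0,i-2):i+3],None,0); pts.append((c,115.5+(np.arange(max(0,i-2),max(0,i-2)+len(w))*w).sum()/w.sum()))
P=ray(f,pts,.12)[:,:2]
ok=np.ones(len(P),bool)
for _ in range(8):
    q=np.polyfit(P[ok,1],P[ok,0],1); r=P[:,0]-np.polyval(q,P[:,1]); ok=abs(r)<max(.003,1.5*np.median(abs(r)))
print('ledge x=',q,'deg',-np.degrees(np.arctan(q[0])),ok.sum(),len(P),'rms mm',1e3*r[ok].std())
cv2.imwrite('pics/t2.png',cv2.resize(im[110:260,190:390],(800,600),interpolation=cv2.INTER_CUBIC)[:,:,::-1])
```

```text
[0.4401042  0.01934162 0.46208313] ([0.0, 22.6, 0.1], np.float64(-0.001))
ledge x= [-0.03523372  0.79174096] deg 2.0179086053246915 135 135 rms mm 0.6674583418420342
```

View pics/t2.png

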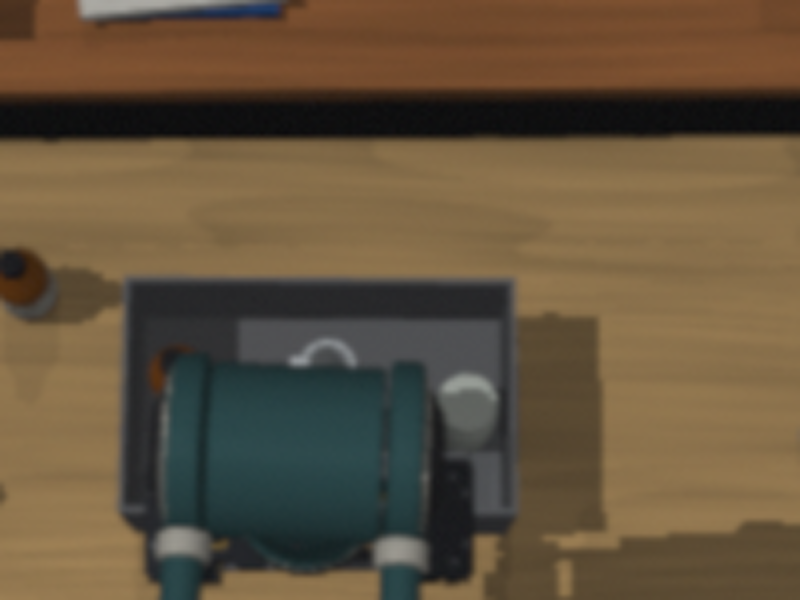

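Run:
```python
from h import *
f=grab_frame("top")
for z in (.5,.55,.6,.65): print(z, ray(f,[[270,199]],z)[0].round(3), ray(f,[[270,243]],z)[0].round(3))
g=grab_frame("side"); cv2.imwrite('pics/s7.png',cv2.resize(g['image'][0:300,160:460],(600,600),interpolation=cv2.INTER_CUBIC)[:,:,::-1])
```

```text
0.5 [0.514 0.013 0.5  ] [0.421 0.01  0.5  ]
0.55 [0.504 0.012 0.55 ] [0.415 0.009 0.55 ]
0.6 [0.494 0.01  0.6  ] [0.409 0.008 0.6  ]
0.65 [0.483 0.009 0.65 ] [0.402 0.007 0.65 ]
```

View pics/s7.png

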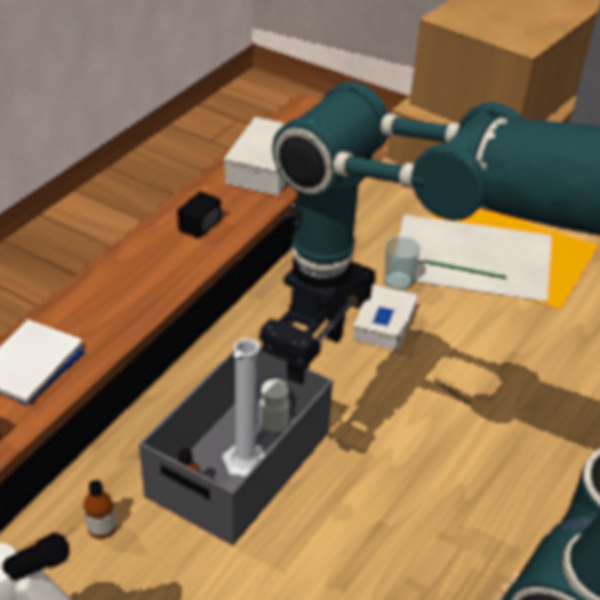

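Call:
carry_out(rows=[0,4,0,0,0,8,0,0,0,12,0,0,0,16,0,0,0,19,0,0,0,21.5,0,0,0,22.6,0,0,0,22.6,0,0], jaw=1)

```text
time_s: 12.8
eef_pos: [0.4396, 0.0194, 0.2361]
eef_rot: [[0.036, -0.004, 0.999], [-0.999, 0.0, 0.036], [-0.0, -1.0, -0.004]]
ft_force: [-0.0, 0.5, -0.4]
grip_width: 0.088
```

Call:
carry_out(rows=[0,0,0.5,0,0,0,1.0,0,0,0,1.5,0,0,0,2.0,0,0,0,2.5,0,0,0,3.0,0,0,0,3.5,0,0,0,4.0,0])

```text
time_s: 13.6
eef_pos: [0.4783, 0.0206, 0.2371]
eef_rot: [[0.035, -0.009, 0.999], [-0.999, -0.0, 0.035], [0.0, -1.0, -0.009]]
ft_force: [-12.4, -1.3, 9.7]
grip_width: 0.088
```

Run:
```python
from h import *
s=env.observe(); print(s['eef_pos'],s['ft_force'])
f=grab_frame("side"); a=f['image'][90:300,190:400]
g=grab_frame("top")['image'][100:260,190:350]
o=np.hstack([cv2.resize(a,(400,400),interpolation=cv2.INTER_CUBIC),cv2.resize(g,(400,400),interpolation=cv2.INTER_CUBIC)]); cv2.imwrite('pics/s8.png',o[:,:,::-1])
```

```text
[0.47829306 0.020592   0.23705512] [-12.36736329  -1.28686607   9.68535566]
```

```bash
cat > track.py <<'E'
from h import *
import sys
def tote_fit():
    """fit tote x,y,yaw,pitch by LK flow of textured corners between side0/top0 and now"""
    from scipy.optimize import least_squares
    p0=np.array([.564,.0221,.0257]); X=np.array([np.cos(p0[2]),np.sin(p0[2])]);Y=np.array([-X[1],X[0]])
    # model points in the tote frame
    side=[(-.085,.14,0),(-.085,.14,.125),(.085,.14,.125),(-.085,-.14,.125),(.085,.14,0.0),(-.04,.14,.085),(.04,.14,.085)]
    top=[(.085,.14,.125),(.085,-.14,.125),(-.085,-.14,.125),(-.085,.14,.125)]
    out=[]
    for n,pts in (("side",side),("top",top)):
        f=grab_frame(n); a=cv2.cvtColor(cv2.imread(f'pics/{n}0.png'),cv2.COLOR_BGR2GRAY); b=cv2.cvtColor(f['image'],cv2.COLOR_RGB2GRAY)
        L=np.array(pts); W=np.c_[p0[:2]+L[:,:1]*X+L[:,1:2]*Y,L[:,2]]; u=proj(f,W).astype(np.float32)
        v,st,_=cv2.calcOpticalFlowPyrLK(a,b,u[:,None],None,winSize=(15,15),maxLevel=2)
        w,st2,_=cv2.calcOpticalFlowPyrLK(b,a,v,None,winSize=(15,15),maxLevel=2)
        out.append((f,L,u,v[:,0],np.linalg.norm(w[:,0]-u,axis=1)))
    return out,p0
if __name__=="__main__":
    s=env.observe(); print(s['eef_pos'].round(4),s['ft_force'].round(1))
    for f,L,u,v,e in tote_fit()[0]:
        for l,a,b,c in zip(L,u,v,e): print(l,a.round(1),(b-a).round(1),'fb',c.round(1))
        # flow expected for a 10 mm slide along +x and for near side up 5 mm
        print('10mm slide ->',(proj(f,[.574,.02,.06])-proj(f,[.564,.02,.06])).round(2),'5mm up at near ->',(proj(f,[.479,.02,.065])-proj(f,[.479,.02,.06])).round(2))
E
python3 track.py
```

```text
[0.4793 0.0207 0.2371] [-6.8 -0.3  4.4]
[-0.085  0.14   0.   ] [277.1 272.4] [-2.  -1.3] fb 0.0
[-0.085  0.14   0.125] [277.1 245.9] [-2.3 -1. ] fb 0.2
[0.085 0.14  0.125] [229.7 221. ] [-2.1 -0.9] fb 0.0
[-0.085 -0.14   0.125] [327.1 189. ] [  34.5 -143. ] fb 147.2
[0.085 0.14  0.   ] [232.4 247.8] [-1.5 -0.3] fb 0.0
[-0.04   0.14   0.085] [264.4 247.9] [-2.4 -1.1] fb 0.0
[0.04  0.14  0.085] [242.5 236.3] [-2.2 -0.8] fb 0.0
10mm slide -> [[-2.58 -1.36]] 5mm up at near -> [[ 0.06 -1.07]]
[0.085 0.14  0.125] [220.8 179.2] [-0.8 -1.6] fb 0.1
[ 0.085 -0.14   0.125] [318.8 179.4] [-1.1 -3.6] fb 0.1
[-0.085 -0.14   0.125] [319.5 238.5] [-23.8   9.8] fb 36.4
[-0.085  0.14   0.125] [219.4 238.3] [ 0.3 -2.7] fb 0.0
10mm slide -> [[ 0.11 -3.34]] 5mm up at near -> [[-0.03 -0.21]]
```

Call:
carry_out(rows=[0,0,0.3,0,0,0,0.7,0,0,0,1.1,0,0,0,1.5,0,0,0,1.9,0,0,0,2.3,0,0,0,2.7,0,0,0,3.1,0,0,0,3.5,0,0,0,3.8,0,0,0,4.0,0,0,0,4.0,0])

```text
time_s: 15.0
eef_pos: [0.5187, 0.0222, 0.2369]
eef_rot: [[0.035, -0.007, 0.999], [-0.999, -0.0, 0.035], [-0.0, -1.0, -0.007]]
ft_force: [-9.2, 0.1, 5.0]
grip_width: 0.0881
```

```bash
python3 track.py
python3 - <<'E'
from h import *
f=grab_frame("side")
for l in ("cylinder_mid","sample_jar","reagent_bottle"):
    print(l,[(round(a['conf'],2),np.round(a['location'],1)) for a in boxes_of(f,l)][:3])
E
```

```text
[0.5187 0.0222 0.2369] [-9.2  0.1  5. ]
[-0.085  0.14   0.   ] [277.1 272.4] [-12.5  -6.9] fb 0.0
[-0.085  0.14   0.125] [277.1 245.9] [-13.6  -6.6] fb 0.3
[0.085 0.14  0.125] [229.7 221. ] [-12.5  -6.4] fb 199.9
[-0.085 -0.14   0.125] [327.1 189. ] [  34.4 -143. ] fb 147.1
[0.085 0.14  0.   ] [232.4 247.8] [-12.1  -6.2] fb 0.7
[-0.04   0.14   0.085] [264.4 247.9] [-13.5  -6.7] fb 0.0
[0.04  0.14  0.085] [242.5 236.3] [-12.8  -6.3] fb 0.0
10mm slide -> [[-2.58 -1.36]] 5mm up at near -> [[ 0.06 -1.07]]
[0.085 0.14  0.125] [220.8 179.2] [ -0.9 -15.2] fb 1.7
[ 0.085 -0.14   0.125] [318.8 179.4] [ -1.4 -17. ] fb 53.9
[-0.085 -0.14   0.125] [319.5 238.5] [-23.8  -3.9] fb 78.2
[-0.085  0.14   0.125] [219.4 238.3] [  0.4 -15.8] fb 0.0
10mm slide -> [[ 0.11 -3.34]] 5mm up at near -> [[-0.03 -0.21]]
cylinder_mid [(0.85, array([269.7, 191. ])), (0.63, array([136.2, 231.3]))]
sample_jar []
reagent_bottle [(0.66, array([209.7, 255.9])), (0.55, array([238.4, 222.7]))]
```

Call:
carry_out(rows=[0,0,0.3,0,0,0,0.7,0,0,0,1.1,0,0,0,1.5,0,0,0,1.9,0,0,0,2.3,0,0,0,2.7,0,0,0,3.1,0,0,0,3.5,0,0,0,3.9,0,0,0,4.3,0,0,0,4.6,0])

```text
time_s: 16.5
eef_pos: [0.5645, 0.0238, 0.2369]
eef_rot: [[0.035, -0.008, 0.999], [-0.999, -0.0, 0.035], [-0.0, -1.0, -0.008]]
ft_force: [-10.1, -0.4, 6.4]
grip_width: 0.0882
```

Call:
carry_out(rows=[0,0,0.4,0,0,0,0.8,0,0,0,1.2,0,0,0,1.6,0,0,0,2.0,0,0,0,2.4,0,0,0,2.8,0,0,0,3.1,0,0,0,3.4,0,0,0,3.5,0])

```text
time_s: 17.5
eef_pos: [0.5996, 0.0249, 0.2369]
eef_rot: [[0.035, -0.007, 0.999], [-0.999, -0.0, 0.035], [-0.0, -1.0, -0.007]]
ft_force: [-10.1, -0.1, 7.8]
grip_width: 0.0882
```

Run:
```python
from h import *
s=env.observe(); print(s['eef_pos'].round(4),s['ft_force'].round(1))
f=grab_frame("side"); m=silhouettes(f,"cylinder_mid")[0]; ys,xs=np.nonzero(m['region']); print(m['conf'],ys.min(),ys.max(),[(y,round(xs[ys==y].mean(),1),(ys==y).sum()) for y in range(ys.min(),ys.max(),6)])
f=grab_frame("top"); g=f['image'].astype(int)
for c in (235,245,255,295,305,313): print(c,g[118:165:1,c].sum(1).tolist())
```

```text
[0.5996 0.0249 0.2369] [-10.1  -0.1   7.8]
0.96 154 220 [(154, np.float64(245.5), np.int64(8)), (160, np.float64(246.0), np.int64(11)), (166, np.float64(246.5), np.int64(10)), (172, np.float64(246.5), np.int64(10)), (178, np.float64(247.0), np.int64(9)), (184, np.float64(247.5), np.int64(10)), (190, np.float64(247.5), np.int64(10)), (196, np.float64(248.0), np.int64(9)), (202, np.float64(nan), np.int64(0)), (208, np.float64(nan), np.int64(0)), (214, np.float64(244.0), np.int64(11))]
235 [222, 229, 244, 249, 250, 250, 254, 258, 262, 263, 255, 244, 245, 233, 195, 145, 125, 164, 215, 175, 132, 125, 121, 123, 126, 125, 123, 123, 123, 123, 123, 135, 147, 148, 151, 143, 120, 97, 90, 87, 88, 87, 78, 96, 127, 135, 139]
245 [227, 238, 245, 249, 247, 245, 250, 254, 262, 263, 251, 238, 238, 232, 185, 135, 123, 160, 215, 175, 130, 123, 120, 125, 123, 122, 123, 123, 124, 124, 128, 140, 140, 144, 151, 157, 164, 171, 175, 179, 182, 185, 188, 191, 192, 193, 194]
255 [229, 233, 241, 247, 249, 249, 249, 253, 257, 260, 255, 242, 238, 229, 181, 134, 118, 154, 214, 175, 131, 123, 123, 123, 121, 123, 123,
[... 204 characters left out ...]
, 127, 123, 123, 125, 122, 122, 124, 126, 123, 126, 157, 221, 243, 248, 248, 249, 246, 248, 247, 245, 228, 203, 172, 141, 127, 119, 116]
305 [231, 223, 223, 230, 243, 248, 246, 241, 241, 241, 240, 243, 245, 233, 170, 118, 117, 159, 197, 161, 129, 124, 124, 123, 124, 123, 124, 122, 122, 125, 160, 224, 244, 247, 248, 247, 249, 249, 247, 247, 253, 310, 428, 470, 474, 449, 361]
313 [231, 225, 224, 231, 243, 249, 242, 239, 236, 238, 238, 243, 249, 234, 171, 119, 135, 193, 209, 163, 131, 123, 123, 125, 123, 128, 123, 126, 132, 135, 151, 186, 201, 199, 201, 202, 204, 214, 219, 221, 221, 220, 222, 221, 227, 242, 256]<stdin>:3: RuntimeWarning: Mean of empty slice.
  ret = ret.dtype.type(ret / rcount)
```

Call:
carry_out(rows=[0,0,0.1,0,0,0,0.2,0,0,0,0.3,0,0,0,0.4,0,0,0,0.5,0,0,0,0.6,0,0,0,0.7,0,0,0,0.8,0])

```text
time_s: 18.45
eef_pos: [0.6073, 0.0252, 0.2369]
eef_rot: [[0.035, -0.008, 0.999], [-0.999, -0.0, 0.035], [-0.0, -1.0, -0.008]]
ft_force: [-10.0, -0.3, 6.0]
grip_width: 0.0882
```

Call:
carry_out(rows=[0,0,0.1,0,0,0,0.1,0,0,0,0.2,0,0,0,0.2,0])

```text
time_s: 18.85
eef_pos: [0.6094, 0.0253, 0.2369]
eef_rot: [[0.035, -0.007, 0.999], [-0.999, -0.0, 0.035], [-0.0, -1.0, -0.007]]
ft_force: [-8.9, 0.1, 5.6]
grip_width: 0.0881
```

Call:
carry_out(rows=[0,0,0.1,0,0,0,0.1,0,0,0,0.2,0,0,0,0.2,0])

```text
time_s: 19.25
eef_pos: [0.6111, 0.0253, 0.2369]
eef_rot: [[0.035, -0.008, 0.999], [-0.999, -0.0, 0.035], [-0.0, -1.0, -0.008]]
ft_force: [-10.7, -1.0, 8.3]
grip_width: 0.0879
```

Call:
carry_out(rows=[0,0,0.1,0,0,0,0.1,0,0,0,0.2,0,0,0,0.2,0])

```text
time_s: 19.65
eef_pos: [0.6117, 0.0254, 0.2369]
eef_rot: [[0.035, -0.013, 0.999], [-0.999, -0.0, 0.035], [-0.0, -1.0, -0.013]]
ft_force: [-17.2, -0.8, 13.1]
grip_width: 0.0883
```

Call:
carry_out(rows=[0,0,0.1,0,0,0,0.15,0,0,0,0.15,0,0,0,0.15,0])

```text
time_s: 20.05
eef_pos: [0.6121, 0.0254, 0.2369]
eef_rot: [[0.035, -0.016, 0.999], [-0.999, -0.001, 0.035], [-0.0, -1.0, -0.016]]
ft_force: [-22.7, -1.0, 16.8]
grip_width: 0.088
```

```bash
cat > flush.py <<'E'
from h import *
f=grab_frame("top"); g=f['image'].astype(int).sum(2).astype(float)
led=[];rim=[]
for c in list(range(205,226))+list(range(328,350)):   # beside the tote
    d=np.diff(g[118:150,c]); i=d.argmin(); k=np.arange(max(0,i-2),i+3); w=-np.clip(d[k],None,0); led.append((c,118.5+(k*w).sum()/w.sum()))
led=np.array(led)
for c in range(218,330):
    print(c,g[126:142,c].astype(int).tolist()) if c in (219,225,240,255,280,300,310,320) else 0
print(np.polyfit(led[:,0],led[:,1],1), [np.polyval(np.polyfit(led[:,0],led[:,1],1),c).round(2) for c in (225,270,315)])
p=lambda P: proj(f,P).round(2).tolist()
for y in (.15,.02,-.11): print('ledge top',p([.7917-.0352*y,y,.12]),'tote rim if flush',p([.7917-.0352*y,y,.125]),'inner',p([.7877-.0352*y,y,.125]))
s=env.observe(); print(s['eef_pos'].round(4),s['ft_force'].round(1),s['time_s'])
E
python3 flush.py
```

```text
219 [266, 267, 261, 250, 252, 246, 219, 168, 125, 105, 81, 74, 77, 86, 86, 90]
225 [263, 267, 259, 250, 251, 257, 256, 211, 152, 125, 122, 123, 122, 124, 125, 123]
240 [262, 264, 254, 244, 244, 254, 250, 195, 142, 124, 122, 126, 121, 126, 120, 123]
255 [258, 260, 255, 241, 243, 250, 248, 195, 139, 126, 125, 123, 123, 123, 124, 125]
280 [248, 251, 247, 245, 248, 254, 248, 191, 143, 123, 124, 123, 126, 123, 120, 122]
300 [240, 242, 241, 244, 250, 260, 248, 180, 132, 125, 123, 123, 123, 126, 123, 126]
310 [238, 240, 240, 243, 250, 261, 248, 180, 133, 123, 124, 123, 124, 123, 122, 123]
320 [236, 240, 244, 242, 251, 235, 169, 116, 94, 65, 48, 45, 49, 48, 42, 48]
[-7.98788874e-03  1.34709255e+02] [np.float64(132.91), np.float64(132.55), np.float64(132.19)]
ledge top [[228.28, 132.69]] tote rim if flush [[228.12, 132.13]] inner [[228.05, 133.44]]
ledge top [[272.89, 132.41]] tote rim if flush [[272.87, 131.86]] inner [[272.83, 133.17]]
ledge top [[317.47, 132.14]] tote rim if flush [[317.59, 131.58]] inner [[317.57, 132.89]]
[0.6121 0.0254 0.2369] [-23.7  -0.3  16.6] 20.1
```

Call:
carry_out(rows=[0,0,-0.2,0,0,0,-0.5,0,0,0,-1.0,0,0,0,-2.0,0,0,0,-4.0,0,0,0,-6.0,0,0,-4,-7.0,0,0,-8,-8.0,0,0,-12,-9.0,0,0,-16,-10.0,0,0,-20,-11.0,0,0,-20,-11.0,0])

```text
time_s: 21.3
eef_pos: [0.5075, 0.0217, 0.445]
eef_rot: [[0.035, 0.012, 0.999], [-0.999, -0.0, 0.035], [0.001, -1.0, 0.012]]
ft_force: [1.2, -0.3, 1.1]
grip_width: 0.0882
```

```bash
python3 flush.py
python3 - <<'E'
from h import *
f=grab_frame("top")
for l in ("cylinder_mid","tote","sample_jar","reagent_bottle","beaker","petri_dish","slide_box","foil_dish","wood_peg"):
    print(l,[(round(a['conf'],2),np.round(a['location'],1).tolist()) for a in boxes_of(f,l)][:3])
# change image vs start, outside tote/arm
a=cv2.imread('pics/top0.png').astype(int); b=f['image'][:,:,::-1].astype(int); d=(abs(a-b).sum(2)>90).astype(np.uint8)
n,_,st,_=cv2.connectedComponentsWithStats(d); print([s.tolist() for s in st[1:] if s[4]>15])
fs=grab_frame("side"); m=silhouettes(fs,"cylinder_mid")[0]; ys,xs=np.nonzero(m['region']); print(m['conf'],[(y,round(xs[ys==y].mean(),1),int((ys==y).sum())) for y in range(ys.min(),ys.max(),8) if (ys==y).any()])
for c in ((.695,.022),(.7,.023)): print(proj(fs,[[*c,.254],[*c,.006]]).round(1).tolist(), proj(f,[[*c,.254],[*c,.006]]).round(1).tolist())
for l in ("sample_jar","reagent_bottle","tote"): print(l,[(round(a['conf'],2),np.round(a['location'],1).tolist()) for a in boxes_of(fs,l)][:3])
E
```

```text
219 [261, 261, 254, 248, 243, 240, 213, 162, 126, 96, 78, 72, 73, 81, 86, 83]
225 [259, 258, 252, 242, 244, 250, 242, 201, 148, 122, 120, 119, 121, 120, 122, 119]
240 [256, 258, 248, 239, 238, 247, 245, 191, 139, 122, 120, 123, 122, 120, 121, 120]
255 [253, 255, 249, 236, 233, 245, 243, 192, 138, 120, 118, 120, 117, 123, 121, 118]
280 [245, 247, 240, 240, 242, 247, 242, 190, 138, 123, 118, 120, 118, 121, 117, 118]
300 [235, 236, 235, 237, 245, 252, 243, 175, 129, 117, 121, 119, 119, 121, 119, 120]
310 [235, 235, 233, 237, 246, 253, 242, 177, 130, 122, 120, 122, 122, 117, 118, 120]
320 [232, 236, 236, 239, 245, 229, 166, 114, 85, 63, 49, 49, 47, 39, 46, 46]
[-8.04369523e-03  1.34722425e+02] [np.float64(132.91), np.float64(132.55), np.float64(132.19)]
ledge top [[228.28, 132.69]] tote rim if flush [[228.12, 132.13]] inner [[228.05, 133.44]]
ledge top [[272.89, 132.41]] tote rim if flush [[272.87, 131.86]] inner [[272.83, 133.17]]
ledge top [[317.47, 132.14]] tote rim if flush [[317.59, 131.58]] inner [[317.57, 132.89]]
[0.5073 0.0217 0.4418] [0.2 1.1 0.5] 21.35
cylinder_mid [(0.92, [27
[... 1048 characters left out ...]
7, 107, 83, 4613], [243, 344, 26, 8, 66], [246, 352, 22, 41, 100], [374, 367, 65, 51, 1681], [291, 386, 4, 13, 29], [249, 409, 36, 11, 151], [380, 413, 30, 7, 121]]
0.81 [(152, np.float64(243.0), 3), (160, np.float64(242.0), 11), (168, np.float64(243.5), 10), (176, np.float64(244.0), 11), (184, np.float64(244.5), 10), (192, np.float64(245.5), 10), (200, np.float64(245.5), 10), (208, np.float64(245.5), 12), (216, np.float64(240.5), 6)]
[[244.2, 156.0], [247.7, 213.0]] [[270.4, 150.7], [271.8, 174.0]]
[[242.7, 155.6], [246.3, 212.5]] [[270.1, 148.8], [271.5, 172.4]]
sample_jar [(0.73, [261.8, 186.7])]
reagent_bottle [(0.81, [208.4, 258.9]), (0.54, [216.7, 208.7])]
tote [(0.72, [237.9, 209.1])]
```

```bash
python3 -c "
from rig import env
print(env.close_job())"
```

```text
the job is handed in; nothing more can be done
None
```

I tipped the cylinder upright inside the tote, slid the tote flush against the ledge and handed the job in at about 21 s of robot time. The hand-in gives no verdict.

**Cylinder:** I put the fingers astride the mouth and drew it back in stages, closing the jaws as the foot came forward. I released it standing near the tote's middle.

**Tote:** I pushed its near wall slowly with both fingers, set square to the ledge (measured 2.0° askew). Contact showed as the force rising to about 23 N, and then I backed off.

**Last checks, with the gripper clear and the force near zero:**
- **Flush:** in the top view no dark gap shows between the rim and the ledge along the far side. The rim lies within about 0.3 pixel (1 mm) of the flush position at both ends.
- **Cylinder:** the tube's line in the side view matches that of one standing upright.
- **Bottle and jar:** the networks found both in the tote, moved by about as much as the tote. No network checks whether they stand; I judged that from their positions.
- **Other items:** the networks found the beaker, petri dish, slide box, foil dish and wooden peg; the other reagent-bottle look-alike also stayed within a few pixels of where it began. I did not check the microscope's position by itself.

**What was uncertain:**
- **Upward force:** while pushing, the tool felt 5–17 N upward as well as the push. I checked for tipping early in the push by tracking the tote's corners, and it was sliding flat to within about 1 mm.
- **No last look by eye:** I had used all 12 picture views before the push, so the final checks are numbers only.

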